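Sweep the hold-down weights through the gate into their slot

TASK

Put away the three flat steel disc weights that lie on the sorting tray: push them with the fingertips across the deck and through the narrow gate, one after the other and in any order, until all three lie in a row wholly inside the storage slot behind it. Push gently and never pinch or lift them, and leave the loupe, the film canister and everything else where they stand.

Things in the scene. Friction and masses are not known exactly. Their poses are not given: they have to be found in the camera images.
- tray: white sorting tray fixed to the table; origin at table height under the deck's centre, z up. Deck 300 mm along x, 210 mm along y, top 12 mm above the table. All rims, funnel rails and slot walls stand 7 mm above the deck: a fingertip 9 to 13 mm above the deck passes over them and still pushes a weight. The rim at y = -100 mm has the gate in its middle
- deck (a point): centre of the deck's top, axes as the tray's. Weights, loupe and canister start on the deck within 115 mm of it in x and between y = -6 and 66 mm, at least 7 mm apart, none in the funnel: two rails at 45 degrees, each covering 40 mm in x and in y, that lead into the gate
- gate (a point): middle of the gate, on the deck's surface, 100 mm in -y from the tray's origin; axes as the tray's. The gate is 46 mm wide along x: one weight passes, two abreast do not. Behind it, towards -y, runs the slot: a straight level lane at deck height, 46 mm wide between its walls and 135 mm long, room for three weights in a row with 21 mm to spare
- slot_end (a point): inner face of the slot's closed end, on its floor, 135 mm in -y from the gate; axes as the tray's
- weight1: plain steel disc weight, diameter 38 mm, 16 mm high, about 0.14 kg, starting flat on the tray's deck; origin at the centre of its underside, z up along its axis. The three weights are identical
- weight2: plain steel disc weight, diameter 38 mm, 16 mm high, about 0.14 kg, starting flat on the tray's deck; origin at the centre of its underside, z up along its axis. The three weights are identical
- weight3: plain steel disc weight, diameter 38 mm, 16 mm high, about 0.14 kg, starting flat on the tray's deck; origin at the centre of its underside, z up along its axis. The three weights are identical
- loupe: magnifier loupe standing on the deck among the weights: upright cylinder, diameter 32 mm, 38 mm high, 60 g, black over a clear foot; origin at the centre of its underside. To be left alone
- canister: film canister with a lid standing on the deck among the weights: upright cylinder, diameter 32 mm, 44 mm high, 50 g; origin at the centre of its underside. To be left alone
- brush: flat dusting brush lying on the table beside the slot, 153 mm long, 28 mm wide, 10 mm high; origin on its underside 83 mm from the handle's end, x towards the bristles. To be left alone
- tape_core: cardboard tape core on the table, diameter 68 mm, 20 mm high; origin at the centre of its underside. To be left alone
- cleaner: white bottle standing on the table, diameter 54 mm, 120 mm high; origin at the centre of its underside. To be left alone
There are look-alikes about, which are no part of the job. What is shaped like the weight2 but brown or turquoise is not meant.

How it is judged (in metres and radians):
On the way, in this order (a step that is already met when the one before it is completed fails the run):
1. exactly one weight has been pushed into the slot (((y of weight1 in the frame of gate between -0.13 and -0.015 m and x of weight1 in the frame of gate between -0.015 and 0.015 m and z of weight1 in the frame of gate below 0.004 m) or (y of weight2 in the frame of gate between -0.13 and -0.015 m and x of weight2 in the frame of gate between -0.015 and 0.015 m and z of weight2 in the frame of gate below 0.004 m) or (y of weight3 in the frame of gate between -0.13 and -0.015 m and x of weight3 in the frame of gate between -0.015 and 0.015 m and z of weight3 in the frame of gate below 0.004 m))), for 0.2 s.
2. a second weight has followed the first ((((y of weight1 in the frame of gate between -0.13 and -0.015 m and x of weight1 in the frame of gate between -0.015 and 0.015 m and z of weight1 in the frame of gate below 0.004 m) and (y of weight2 in the frame of gate between -0.13 and -0.015 m and x of weight2 in the frame of gate between -0.015 and 0.015 m and z of weight2 in the frame of gate below 0.004 m)) or ((y of weight2 in the frame of gate between -0.13 and -0.015 m and x of weight2 in the frame of gate between -0.015 and 0.015 m and z of weight2 in the frame of gate below 0.004 m) and (y of weight3 in the frame of gate between -0.13 and -0.015 m and x of weight3 in the frame of gate between -0.015 and 0.015 m and z of weight3 in the frame of gate below 0.004 m)) or ((y of weight1 in the frame of gate between -0.13 and -0.015 m and x of weight1 in the frame of gate between -0.015 and 0.015 m and z of weight1 in the frame of gate below 0.004 m) and (y of weight3 in the frame of gate between -0.13 and -0.015 m and x of weight3 in the frame of gate between -0.015 and 0.015 m and z of weight3 in the frame of gate below 0.004 m)))), for 0.2 s.
3. the third weight has followed (y of weight1 in the frame of gate between -0.13 and -0.015 m and x of weight1 in the frame of gate between -0.015 and 0.015 m and z of each of weight1, weight2, weight3 in the frame of gate below 0.004 m and y of weight2 in the frame of gate between -0.13 and -0.015 m and x of weight2 in the frame of gate between -0.015 and 0.015 m and y of weight3 in the frame of gate between -0.13 and -0.015 m and x of weight3 in the frame of gate between -0.015 and 0.015 m), for 0.2 s.
At the end, for the whole second after the job is handed in: All three weights lie flat (within 0.15 rad, underside within 4 mm of the slot's floor) and at rest in the slot, each with its centre at least 15 mm beyond the gate and within 15 mm of the slot's middle line (all of step 3 and angle between each of weight1, weight2, weight3's own z axis and vertical below 0.15 rad and linear speed of each of weight1, weight2, weight3 below 0.01 m/s); the robot touches nothing.
It fails at once if a weight is lifted, or tipped up, more than 5 mm off the deck (z of any of weight1, weight2, weight3 in the frame of gate above 0.005 m).
It fails at once if a weight is pinched or pressed with more than 25 N (contact force between the fingers and weight1 above 25 N or contact force between the fingers and weight2 above 25 N or contact force between the fingers and weight3 above 25 N).
It fails at once if the loupe, canister, brush, tape core or bottle is moved more than 12 mm (distance of any of loupe, canister, brush, tape_core, cleaner from where it was at the start of the episode above 0.012 m).
It also fails if it takes over 69 s, if anything falls off the work surface, if the arm or the gripper's body presses on something with over 40 N, if the wrist force passes 120 N, or if a joint passes its speed limit or range.

ROBOT

A 6-joint arm with a two-finger parallel gripper is mounted at the origin on the work surface. World frame = base frame: x ahead of the robot, y to its left, z up, the work surface at z = 0. Lengths are in mm, angles in rad, forces in N, time in s.
With the tool pointing down it reaches from about 325 to 850 mm from the base axis. Payload 15.5 kg.
Tool frame: the origin (TCP) lies midway between the tips of the shut fingers; the grasp point (between the pads) lies 19 mm behind it (arm.hold_point_z is the distance from the TCP to the grasp point, in mm); z points along the fingers, y is the direction in which the jaws open and shut (so a half turn about z gives the same grasp; the last joint's range is limited). The gripper opens to 91 mm and grips with 3 to 60 N. Pads are 32 mm wide; open, the fingers measure 118 mm over their backs; the gripper's body (76 mm by 178 mm) begins 60 mm behind the grasp point.
Start: joints at [-1.24, 0.494, 1.345, -0, 1.302, -0.096], TCP at [258.726, -568.935, 213.915] pointing down, gripper open.
Joint ranges: [-2.91, 2.91], [-0.82, 2.16], [0.22, 2.67], [-1.22, 4.37], [0.12, 2.79], [-3.08, 3.08]. Speed limits (rad/s): [1.89, 1.89, 2.57, 3.01, 3.01, 3.01].

INTERFACE

Orientations are given as a unit quaternion [x, y, z, w].
In Python, from bench import arm gives the robot as it stands.
- The arm moves only by the tool jog_arm, never from a script. Its argument "series" is a list of rows, each a list of 3 entries, a list of its own where there are three numbers: the opening, from -1 (shut) to 1 (fully open), so that 0 is half open, then the shift along the tool's x, y, z in mm, then the turn, a rotation vector about the tool's x, y, z in degrees. A call has 1 to 12 rows; each row shifts and turns the commanded pose from where the row before left it, along the tool's axes as they then stand; what a row does not reach is not made up. A row lasts 1/12 s, in which the tool goes at most 41.7 mm and 7.16 degrees, less where a joint would pass 70% of its speed; a pose out of reach is approached as far as the arm can. A call with a gripper value outside its range is refused whole. The fingers move at their own pace and stop on an object; "grip_force" is the grip in N (left out, the last holds). Time passes only in rows, so rows that do not move let the fingers close. It gives the time, the measured TCP pose, the force and the opening at its end, in the units of the state.
- arm.observe(): the state, without advancing time (a new reading comes with each control period).
- arm.get_image(name): name is "side" or "top"; returns a dict with "pixels" (480x640x3 uint8, blue, green, red), "fx", "fy", "cx", "cy" (pixels), "rvec" (rotation vector, rad) and "tvec" (3), from world to camera coordinates, as OpenCV has them. Camera axes: x right, y down, z forward; pixel columns grow to the right and rows downward; lengths in mm; the calibration is good to about 2 mm. A picture is of the moment at which its call begins. There is no depth.
- arm.sign_off(): hands the job in, once; it reports no verdict.
The state is a dict: "time_s": time; "qpos": joint angles; "qd": joint speeds; "joint_efforts": joint torques, N m; "eef_pos": TCP position; "orientation": TCP orientation; "force": force on the tool from outside, world axes, zero at the start; "wrist_torque": the same for the moment, N m; "finger_gap": finger opening in mm.
Only numpy, scipy, OpenCV 4.12 (cv2) and the standard library are available. Lean on these libraries where they do the work, as an engineer would, in place of code of your own. Each camera call takes 0.05 s, during which the arm holds its last target. There are 200 camera calls.

## Working session

There is one attempt and no reset: what is moved stays moved. The work goes in short steps, Python scripts to look and compute and a tool call to move; the robot and the scene stay as the last step left them, time stands still between calls to the robot, and variables do not carry over. Pictures are saved under pics/ and viewed, about 8 in all and at most 12, crops included, and the job is handed in when it is done.

Besides the shell and the picture viewer there is one more tool, called after ">>>" as name(argument=value, ...) on one line, values as JSON. jog_arm: Moves the arm, as the interface text tells. Its arguments: {"type":"object","properties":{"series":{"type":"array","items":{"type":"array"}},"grip_force":{"type":"number"}},"required":["series"]}

```bash
mkdir -p pics
cat > h.py <<'E'
import cv2, numpy as np
from bench import arm
def ray(im,u,v,z):
    R=cv2.Rodrigues(np.array(im["rvec"],float))[0]; t=np.array(im["tvec"],float).ravel()
    d=R.T@np.array([(u-im["cx"])/im["fx"],(v-im["cy"])/im["fy"],1]); c=-R.T@t
    return c+d*(z-c[2])/d[2]
def proj(im,P):
    K=np.array([[im["fx"],0,im["cx"]],[0,im["fy"],im["cy"]],[0,0,1]])
    return cv2.projectPoints(np.array(P,float).reshape(-1,1,3),np.array(im["rvec"],float),np.array(im["tvec"],float),K,None)[0].reshape(-1,2)
E
python3 - <<'E'
from h import *
for n in("top","side"):
    im=arm.get_image(n); cv2.imwrite(f"pics/{n}0.png",im["pixels"]); print(n,[im[k] for k in("fx","fy","cx","cy","rvec","tvec")])
print(arm.observe())
E
```

```text
top [530.5367502578338, 530.5367502578338, 314.92804801548056, 234.51091325744736, array([ 2.12643484, -2.10199535,  0.21991483]), array([ 114.87708374,  571.85751417, 1134.97849724])]
side [565.9950398047507, 565.9950398047507, 311.4476724702801, 241.511476681787, array([ 2.39098564, -0.44634679,  0.14472963]), array([-473.05488499,  298.70798483,  814.54129854])]
{'time_s': 0.1, 'qpos': array([-1.23950174e+00,  4.94127741e-01,  1.34604004e+00,  1.94856373e-05,
        1.30248760e+00, -9.55085562e-02]), 'qd': array([-0.00163123, -0.00105282, -0.00180387, -0.00021165,  0.00029105,
        0.00057601]), 'joint_efforts': array([ 3.86243119e-03, -8.80236340e+01, -3.82543766e+01,  7.12139695e-02,
        4.81165666e-02, -9.59925728e-06]), 'eef_pos': array([ 258.62564676, -568.6258027 ,  213.40359207]), 'orientation': array([ 9.77316577e-01,  2.11782971e-01, -5.31716047e-05, -5.28781816e-04]), 'force': array([-1.20588792,  1.10007548,  0.49741077]), 'wrist_torque': array([0.00946957, 0.02032078, 0.01264847]), 'finger_gap': 91.18360424734146}
```

View pics/top0.png

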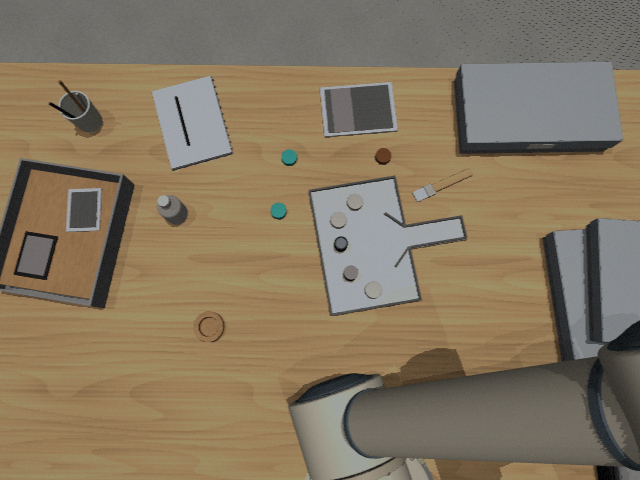

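View pics/side0.png

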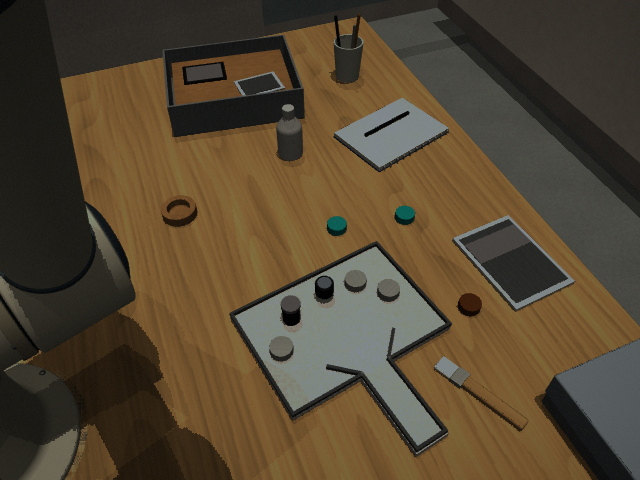

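Top view: three grey weights at (355,202), (338,220) and (373,290). The loupe is at (341,243), the canister at (350,273). The look-alikes lie off the tray: turquoise at (289,157) and (278,211), brown at (383,156). Next I'll measure the tray and the discs, with one close crop.

```bash
cat >> h.py <<'E'
def circ(g,u,v,r=9):
    pass
E
python3 - <<'E'
from h import *
im=arm.get_image("top"); p=im["pixels"]; 
hsv=cv2.cvtColor(p,cv2.COLOR_BGR2HSV)
m=((hsv[...,1]<45)&(hsv[...,2]>150)).astype(np.uint8)*255
x0,y0=300,170
crop=p[y0:y0+150,x0:x0+180]
cv2.imwrite("pics/c0.png",cv2.resize(crop,None,fx=4.4,fy=4,interpolation=cv2.INTER_CUBIC) if 0 else cv2.resize(crop,None,fx=4,fy=4,interpolation=cv2.INTER_CUBIC))
# tray white region filled contour
mm=cv2.inRange(hsv,(0,0,0),(180,70,255)); mm[:170]=0;mm[322:]=0;mm[:,:300]=0;mm[:,480:]=0
cs,_=cv2.findContours(mm,cv2.RETR_EXTERNAL,cv2.CHAIN_APPROX_SIMPLE)
c=max(cs,key=cv2.contourArea); ap=cv2.approxPolyDP(c,3,True).reshape(-1,2)
for q in ap: print(q,ray(im,*q,19).round(1))
for u,v in[(355,202),(338,220),(373,290),(341,243),(350,273)]: print(u,v,p[v,u],hsv[v,u],ray(im,u,v,28).round(1))
E
```

```text
[461 215] [ 629.6 -220.8   19. ]
[405 224] [606.4 -88.8  19. ]
[394 176] [723.4 -65.3  19. ]
[309 190] [686.2 136.7  19. ]
[330 314] [396.   85.4  19. ]
[421 299] [ 432.1 -121.    19. ]
[410 250] [544.8 -98.9  19. ]
[466 239] [ 572.3 -229.8   19. ]
355 202 [143 149 153] [ 18  17 153] [655.7  28.6  28. ]
338 220 [144 151 153] [ 23  15 153] [611.9  68.3  28. ]
373 290 [151 158 159] [ 26  13 159] [450.3 -11.3  28. ]
341 243 [111 105 100] [106  25 111] [557.6  61.2  28. ]
350 273 [116 117 122] [  5  13 122] [488.4  40.7  28. ]
```

View pics/c0.png

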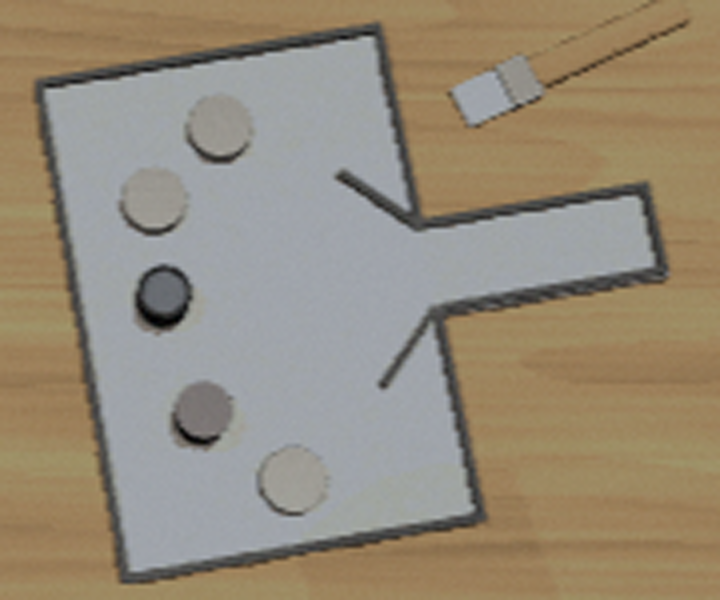

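The close crop agrees: three plain grey discs, tops at crop pixels (219,125), (154,198) and (293,478). Black loupe at (164,294), taller canister at (204,411). Now tray coordinates, cross-checked with the side view.

```bash
cat > h2.py <<'E'
from h import *
from scipy.spatial.transform import Rotation as Ro
YAW=np.radians(10.2); C0=np.array([560,9.]); 
ex=np.array([np.cos(YAW),np.sin(YAW)]); ey=np.array([-ex[1],ex[0]])
def t(p): d=np.array(p[:2])-C0; return np.array([d@ex,d@ey]).round(1)
def w(q): return C0+q[0]*ex+q[1]*ey
def head():
    s=arm.observe(); R=Ro.from_quat(s["orientation"]).as_matrix()
    return np.array(s["eef_pos"]),np.degrees(np.arctan2(-R[1,0],-R[0,0])),R,s
def togo(disc_tray,h_tray,z=23,L=31.2,back=0):
    "shift in tool axes (before turning) & turn rz to put cradle behind disc"
    p,h,R,s=head(); H=h_tray+np.degrees(YAW); u=np.array([np.cos(np.radians(H)),np.sin(np.radians(H))])
    g=np.append(w(disc_tray)-(L+back)*u,z)
    Rh=Ro.from_euler('z',H+180,degrees=True).as_matrix()@np.diag([1,-1,-1])
    print("t",s["time_s"],"tcp",p.round(1),"tray",t(p),"heading tray",round(h-np.degrees(YAW),1),"rz",round((-(H-h)+180)%360-180,1),"shift now",(R.T@(g-p)).round(1),"shift if turned",(Rh.T@(g-p)).round(1),"gap",round(s["finger_gap"],1),"F",np.round(s["force"],1))
E
python3 - <<'E'
from h2 import *
im=arm.get_image("top"); si=arm.get_image("side")
for n,u,v,z in[("A",354.8,201.3,28),("B",338.5,219.5,28),("C",373.3,289.5,28),("loupe",341,243.5,50),("can",351,272.7,56)]: print(n,t(ray(im,u,v,z)))
for n,u,v,z in[("C",281.5,346,28),("B",355,278.5,28),("A",388,287.5,28),("loupe",324,281,50),("can",291,301,56)]: print("side",n,t(ray(si,u,v,z)))
print("gate/slot proj top",proj(im,[np.append(w(q),19) for q in[(-23,-100),(23,-100),(23,-235),(-23,-235)]]).round(1).tolist())
print("side",proj(si,[np.append(w(q),19) for q in[(-23,-100),(23,-100),(23,-235),(-23,-235)]]).round(1).tolist())
E
```

```text
A [99.4  2.5]
B [62.6 47.8]
C [-110.5   -1.4]
loupe [ 1.8 53.9]
can [-67.9  44.1]
side C [-110.4   -2. ]
side B [61.2 47.6]
side A [97.9  2.5]
side loupe [ 4.4 56.9]
side can [-64.1  46.8]
gate/slot proj top [[407.5, 245.6], [403.6, 226.5], [460.0, 217.2], [464.4, 236.2]]
side [[362.9, 370.7], [387.4, 356.7], [443.6, 428.7], [417.8, 445.5]]
```

Run:
```python
from h2 import *
togo((99,2.5),-143,z=60,back=22)
```

```text
t 0.25 tcp [ 258.7 -568.8  213.7] tray [-398.9 -515.3] heading tray -165.7 rz -22.7 shift now [ 659.1 -399.8  153.9] shift if turned [ 762.5 -113.9  153.7] gap 91.1 F [ 0.2  0.7 -0.3]
```

>>> jog_arm(series=[[-0.5,[0,0,0],[0,0,-5.7]],[-0.5,[0,0,0],[0,0,-5.7]],[-0.5,[0,0,0],[0,0,-5.7]],[-0.5,[0,0,0],[0,0,-5.6]],[-0.5,[25,-4,0],[0,0,0]],[-0.5,[30,-5,3],[0,0,0]],[-0.5,[30,-5,5],[0,0,0]],[-0.5,[30,-5,5],[0,0,0]],[-0.5,[30,-5,5],[0,0,0]],[-0.5,[30,-5,5],[0,0,0]],[-0.5,[30,-5,5],[0,0,0]],[-0.5,[30,-5,5],[0,0,0]]], grip_force=10)

```text
time_s: 1.25
eef_pos: [390.5, -368.8, 180.7]
orientation: [0.917, 0.4, 0.0, 0.0]
force: [0.7, -0.4, -0.5]
finger_gap: 22.9
```

>>> jog_arm(series=[[-0.5,[30,-5,5],[0,0,0]],[-0.5,[30,-5,5],[0,0,0]],[-0.5,[30,-5,5],[0,0,0]],[-0.5,[30,-5,5],[0,0,0]],[-0.5,[30,-5,5],[0,0,0]],[-0.5,[30,-5,5],[0,0,0]],[-0.5,[30,-5,5],[0,0,0]],[-0.5,[30,-5,5],[0,0,0]],[-0.5,[30,-5,5],[0,0,0]],[-0.5,[30,-5,5],[0,0,0]],[-0.5,[30,-5,5],[0,0,0]],[-0.5,[30,-5,5],[0,0,0]]])

```text
time_s: 2.25
eef_pos: [591.4, -63.9, 120.6]
orientation: [0.917, 0.4, -0.0, -0.0]
force: [0.4, -1.1, 0.5]
finger_gap: 22.7
```

Run:
```python
from h2 import *
togo((99,2.5),-143,z=23,back=22)
```

```text
t 2.25 tcp [591.4 -63.9 120.6] tray [ 18.  -77.3] heading tray -143.0 rz -0.0 shift now [165.9 -15.1  97.6] shift if turned [165.9 -15.   97.6] gap 22.7 F [ 0.4 -1.1  0.5]
```

>>> jog_arm(series=[[-0.5,[30,-3,0],[0,0,0]],[-0.5,[30,-3,0],[0,0,0]],[-0.5,[30,-3,0],[0,0,0]],[-0.5,[30,-3,0],[0,0,0]],[-0.5,[30,-3,0],[0,0,0]],[-0.5,[16,0,10],[0,0,0]],[-0.5,[0,0,22],[0,0,0]],[-0.5,[0,0,22],[0,0,0]],[-0.5,[0,0,20],[0,0,0]],[-0.5,[0,0,15],[0,0,0]],[-0.5,[0,0,8],[0,0,0]],[-0.5,[0,0,0],[0,0,0]]])

```text
time_s: 3.25
eef_pos: [691.5, 66.5, 22.0]
orientation: [0.917, 0.4, -0.001, -0.001]
force: [-0.3, -1.1, 0.0]
finger_gap: 22.3
```

Run:
```python
from h2 import *
togo((99,2.5),-143,z=23,back=0)
for n in("top","side"):
    cv2.imwrite(f"pics/{n}1.png",arm.get_image(n)["pixels"])
a=cv2.imread("pics/top1.png")[160:330,290:490]; b=cv2.imread("pics/side1.png")[220:460,210:490]
a=cv2.resize(a,(400,340)); b=cv2.resize(b,(396,340)); cv2.imwrite("pics/m1.png",np.hstack([a,b]))
```

```text
t 3.25 tcp [691.5  66.5  22. ] tray [139.6  33.3] heading tray -143.0 rz -0.0 shift now [-19.8   0.2  -0.9] shift if turned [-19.8   0.1  -1. ] gap 22.3 F [-0.3 -1.1  0. ]
```

View pics/m1.png

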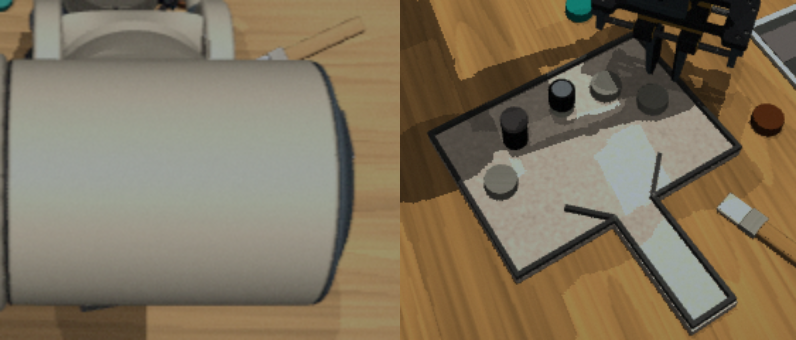

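Side view: the fingertips stand just behind the far weight (mosaic 655,98), with the other things untouched. Start the first push.

>>> jog_arm(series=[[-0.5,[-5,0,-1],[0,0,0]],[-0.5,[-6,0,0],[0,0,0]],[-0.5,[-6,0,0],[0,0,0]],[-0.5,[-6,0,0],[0,0,0]],[-0.5,[-8,0,0],[0,0,0]],[-0.5,[-8,0,0],[0,0,0]],[-0.5,[-8,0,0],[0,0,0]],[-0.5,[-8,0,0],[0,0,0]],[-0.5,[-8,0,0],[0,0,0]],[-0.5,[-8,0,0],[0,0,0]],[-0.5,[-8,0,0],[0,0,0]],[-0.5,[-8,0,0],[0,0,0]]])

```text
time_s: 4.35
eef_pos: [633.0, 2.2, 25.0]
orientation: [0.917, 0.4, 0.0, -0.0]
force: [1.2, 1.8, 0.6]
finger_gap: 23.1
```

>>> jog_arm(series=[[-0.5,[-8,0,0],[0,0,0]],[-0.5,[-8,0,0],[0,0,0]],[-0.5,[-8,0,0],[0,0,0]],[-0.5,[-8,0,0],[0,0,0]],[-0.5,[-8,0,0],[0,0,0]],[-0.5,[-6,0,0],[0,0,0]],[-0.5,[-4,0,0],[0,0,0]],[-0.5,[0,0,0],[0,0,0]]])

```text
time_s: 5.02
eef_pos: [598.8, -34.6, 24.9]
orientation: [0.917, 0.4, -0.0, -0.0]
force: [0.4, -0.6, 0.7]
finger_gap: 23.1
```

Run:
```python
from h2 import *
togo((0,-72),-143)
togo((0,-72),-90)
cv2.imwrite("pics/side2.png",cv2.resize(arm.get_image("side")["pixels"][220:460,210:490],None,fx=2,fy=2))
```

```text
t 5.0167 tcp [598.8 -34.6  24.9] tray [ 30.5 -49.7] heading tray -143.1 rz -0.1 shift now [-6.5 -0.5  1.9] shift if turned [-6.5 -0.6  1.9] gap 23.1 F [ 0.4 -0.6  0.7]
t 5.0167 tcp [598.8 -34.6  24.9] tray [ 30.5 -49.7] heading tray -143.1 rz -53.1 shift now [-19.  -25.4   1.9] shift if turned [  8.9 -30.5   1.9] gap 23.1 F [ 0.4 -0.6  0.7]
```

View pics/side2.png

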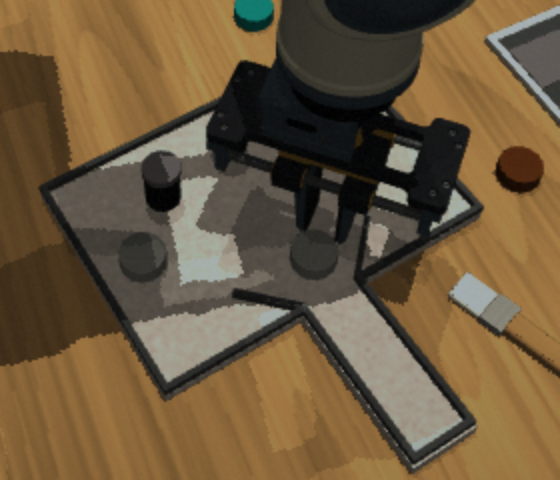

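The weight is at crop (314,250), still cradled. Now I swing the fingers around it to face the gate.

>>> jog_arm(series=[[-0.5,[-0.1,-2.9,2],[0,0,-5.3]],[-0.5,[-0.3,-2.9,0],[0,0,-5.3]],[-0.5,[-0.3,-2.9,0],[0,0,-5.3]],[-0.5,[-0.3,-2.9,0],[0,0,-5.3]],[-0.5,[-0.3,-2.9,0],[0,0,-5.3]],[-0.5,[-0.3,-2.9,0],[0,0,-5.3]],[-0.5,[-0.3,-2.9,0],[0,0,-5.3]],[-0.5,[-0.3,-2.9,0],[0,0,-5.3]],[-0.5,[-0.3,-2.9,0],[0,0,-5.3]],[-0.5,[-0.3,-2.9,0],[0,0,-5.3]],[-0.5,[0,0,0],[0,0,0]]])

```text
time_s: 5.98
eef_pos: [571.7, -27.1, 22.8]
orientation: [0.64, 0.769, -0.0, -0.0]
force: [0.0, 0.4, 1.0]
finger_gap: 23.0
```

```bash
cat >> h2.py <<'E'
def side(n):
    im=arm.get_image("side"); p=im["pixels"]
    v=cv2.resize(p[220:460,210:490],None,fx=2,fy=2); cv2.imwrite(f"pics/{n}.png",v)
def pt(u,v,z=28): # crop pixel -> tray
    im=arm.get_image("side"); print("tray",t(ray(im,u/2+210,v/2+220,z)))
E
python3 - <<'E'
from h2 import *
togo((0,-72),-90)
side("s3")
E
```

```text
t 5.9833 tcp [571.7 -27.1  22.8] tray [  5.2 -37.7] heading tray -89.8 rz 0.2 shift now [-3.1 -5.2 -0.2] shift if turned [-3.1 -5.2 -0.2] gap 23.0 F [0.  0.4 1. ]
```

View pics/s3.png

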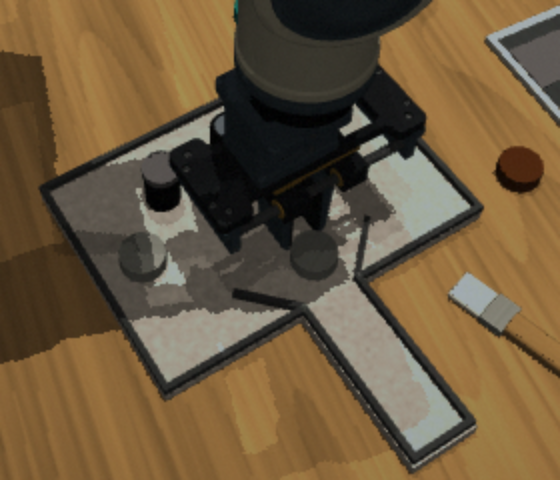

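>>> jog_arm(series=[[-0.5,[-3,-1,0],[0,0,0]],[-0.5,[-4,-1.4,0],[0,0,0]],[-0.5,[-4,-1.4,0],[0,0,0]],[-0.5,[-4,-1.4,0],[0,0,0]],[-0.5,[-7,0,0],[0,0,0]],[-0.5,[-8,0,0],[0,0,0]],[-0.5,[-8,0,0],[0,0,0]],[-0.5,[-8,0,0],[0,0,0]],[-0.5,[-8,0,0],[0,0,0]],[-0.5,[-8,0,0],[0,0,0]],[-0.5,[-8,0,0],[0,0,0]],[-0.5,[-8,0,0],[0,0,0]]])

```text
time_s: 7.03
eef_pos: [581.0, -106.0, 22.9]
orientation: [0.642, 0.767, -0.0, 0.0]
force: [-0.1, 0.6, -0.7]
finger_gap: 23.0
```

>>> jog_arm(series=[[-0.5,[-8,0,0],[0,0,0]],[-0.5,[-8,0,0],[0,0,0]],[-0.5,[-8,0,0],[0,0,0]],[-0.5,[-8,0,0],[0,0,0]],[-0.5,[-8,0,0],[0,0,0]],[-0.5,[-8,0,0],[0,0,0]],[-0.5,[-6,0,0],[0,0,0]],[-0.5,[-3,0,0],[0,0,0]],[-0.5,[0,0,0],[0,0,0]],[-0.5,[0,0,0],[0,0,0]],[-0.5,[6,0,0],[0,0,0]],[-0.5,[8,0,0],[0,0,0]]])

```text
time_s: 8.03
eef_pos: [588.4, -147.0, 22.9]
orientation: [0.642, 0.767, 0.0, 0.0]
force: [-0.7, 0.6, -0.2]
finger_gap: 22.9
```

Run:
```python
from h2 import *
togo((62,47.7),-115,z=80,back=20)
side("s4")
```

```text
t 8.0333 tcp [ 588.4 -147.    22.9] tray [   0.3 -158.5] heading tray -90.1 rz 24.9 shift now [252.7  83.1 -57.1] shift if turned [264.2 -31.2 -57.1] gap 22.9 F [-0.7  0.6 -0.2]
```

View pics/s4.png

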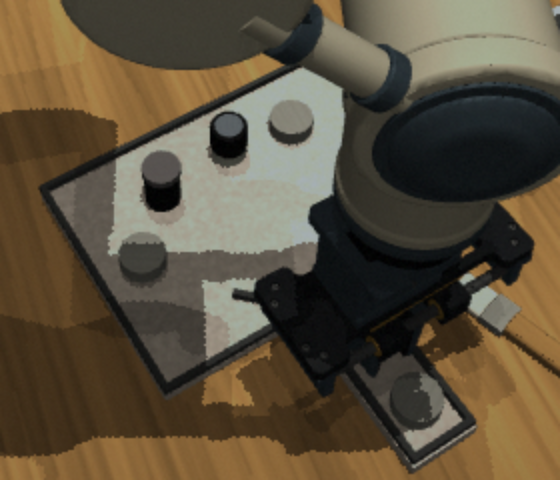

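First weight lies in the slot at crop (416,398), and the other pieces stand as before. Next is weight B.

>>> jog_arm(series=[[-0.5,[0,0,-30],[0,0,0]],[-0.5,[10,0,-30],[0,0,0]],[-0.5,[27,9,0],[0,0,0]],[-0.5,[30,10,0],[0,0,0]],[-0.5,[30,10,0],[0,0,0]],[-0.5,[30,11,0],[0,0,0]],[-0.5,[30,11,0],[0,0,0]],[-0.5,[30,11,0],[0,0,0]],[-0.5,[30,11,0],[0,0,0]],[-0.5,[29,10,0],[0,0,0]],[-0.5,[0,0,0],[0,0,7]],[-0.5,[0,0,0],[0,0,7]]])

```text
time_s: 9.08
eef_pos: [626.3, 112.1, 82.8]
orientation: [0.731, 0.682, 0.0, -0.0]
force: [0.2, -1.1, -0.8]
finger_gap: 22.6
```

>>> jog_arm(series=[[-0.5,[0,0,0],[0,0,7]],[-0.5,[0,0,0],[0,0,7]],[-0.5,[0,0,0],[0,0,0]]])

```text
time_s: 9.33
eef_pos: [626.2, 110.2, 82.9]
orientation: [0.81, 0.587, -0.0, -0.0]
force: [0.8, 0.7, 0.3]
finger_gap: 22.8
```

Run:
```python
from h2 import *
togo((62,47.7),-118,z=23,back=14)
```

```text
t 9.3333 tcp [626.2 110.2  82.9] tray [83.1 87.9] heading tray -118.4 rz -0.4 shift now [-0.2  0.2 59.9] shift if turned [-0.2  0.2 59.9] gap 22.8 F [0.8 0.7 0.3]
```

>>> jog_arm(series=[[-0.5,[0,0,20],[0,0,0]],[-0.5,[0,0,20],[0,0,0]],[-0.5,[0,0,14],[0,0,0]],[-0.5,[0,0,6],[0,0,0]],[-0.5,[-4,0,0],[0,0,0]],[-0.5,[-5,0,0],[0,0,0]],[-0.5,[-5,0,0],[0,0,0]],[-0.5,[-6,0,0],[0,0,0]],[-0.5,[-8,0,0],[0,0,0]],[-0.5,[-8,0,0],[0,0,0]],[-0.5,[-8,0,0],[0,0,0]],[-0.5,[-8,0,0],[0,0,0]]])

```text
time_s: 10.33
eef_pos: [610.7, 59.0, 23.2]
orientation: [0.808, 0.589, 0.0, 0.0]
force: [0.7, 1.4, 1.7]
finger_gap: 22.9
```

>>> jog_arm(series=[[-0.5,[-8,0,0],[0,0,0]],[-0.5,[-8,0,0],[0,0,0]],[-0.5,[-8,0,0],[0,0,0]],[-0.5,[-8,0,0],[0,0,0]],[-0.5,[-8,0,0],[0,0,0]],[-0.5,[-8,0,0],[0,0,0]],[-0.5,[-8,0,0],[0,0,0]],[-0.5,[-8,0,0],[0,0,0]],[-0.5,[-8,0,0],[0,0,0]],[-0.5,[-6,0,0],[0,0,0]],[-0.5,[-4,0,0],[0,0,0]],[-0.5,[0,0,0],[0,0,0]]])

```text
time_s: 11.33
eef_pos: [585.4, -19.0, 22.9]
orientation: [0.808, 0.589, -0.0, -0.0]
force: [-0.4, -0.8, -0.6]
finger_gap: 22.6
```

>>> jog_arm(series=[[-0.5,[-0.1,-2.7,0],[0,0,-5]],[-0.5,[-0.3,-2.7,0],[0,0,-5]],[-0.5,[-0.3,-2.7,0],[0,0,-5]],[-0.5,[-0.3,-2.7,0],[0,0,-5]],[-0.5,[-0.3,-2.7,0],[0,0,-5]],[-0.5,[-0.3,-1.8,0],[0,0,-3.3]],[-0.5,[0,0,0],[0,0,0]]])

```text
time_s: 11.92
eef_pos: [570.1, -18.0, 22.8]
orientation: [0.638, 0.77, -0.0, -0.0]
force: [0.1, -0.1, 0.3]
finger_gap: 23.2
```

Run:
```python
from h2 import *
togo((0,-166),-90)
side("s5")
```

```text
t 11.9167 tcp [570.1 -18.   22.8] tray [  5.1 -28.4] heading tray -89.6 rz 0.4 shift now [-106.4   -6.    -0.2] shift if turned [-106.4   -5.1   -0.2] gap 23.2 F [ 0.1 -0.1  0.3]
```

View pics/s5.png

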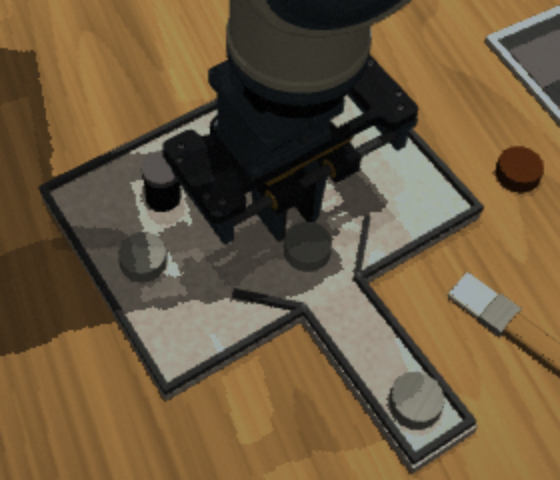

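The second weight sits in the cradle in front of the gate, at crop (307,246). The first is still in the slot.

>>> jog_arm(series=[[-0.5,[-3,-1.2,0],[0,0,0]],[-0.5,[-4,-1.4,0],[0,0,0]],[-0.5,[-4,-1.4,0],[0,0,0]],[-0.5,[-4,-1.4,0],[0,0,0]],[-0.5,[-7,0,0],[0,0,0]],[-0.5,[-8,0,0],[0,0,0]],[-0.5,[-8,0,0],[0,0,0]],[-0.5,[-8,0,0],[0,0,0]],[-0.5,[-8,0,0],[0,0,0]],[-0.5,[-8,0,0],[0,0,0]],[-0.5,[-8,0,0],[0,0,0]],[-0.5,[-8,0,0],[0,0,0]]])

```text
time_s: 12.97
eef_pos: [579.5, -96.7, 22.9]
orientation: [0.64, 0.769, -0.0, -0.0]
force: [-1.4, 0.6, -0.6]
finger_gap: 22.7
```

>>> jog_arm(series=[[-0.5,[-8,0,0],[0,0,0]],[-0.5,[-8,0,0],[0,0,0]],[-0.5,[-6,0,0],[0,0,0]],[-0.5,[-3,0,0],[0,0,0]],[-0.5,[0,0,0],[0,0,0]],[-0.5,[0,0,0],[0,0,0]],[-0.5,[6,0,0],[0,0,0]],[-0.5,[8,0,0],[0,0,0]],[-0.5,[0,0,-30],[0,0,0]],[-0.5,[0,0,-30],[0,0,0]],[-0.5,[0,0,0],[0,0,0]]])

```text
time_s: 13.88
eef_pos: [583.6, -106.1, 87.5]
orientation: [0.639, 0.769, 0.001, 0.003]
force: [2.4, 0.0, 0.5]
finger_gap: 22.6
```

Run:
```python
from h2 import *
togo((-110.5,-1.7),-32,z=83,back=15)
side("s6")
```

```text
t 13.8833 tcp [ 583.6 -106.1   87.5] tray [   2.8 -117.4] heading tray -89.7 rz -57.7 shift now [ 141.1 -151.8    3.3] shift if turned [203.7  38.1   4.5] gap 22.6 F [2.4 0.  0.5]
```

View pics/s6.png

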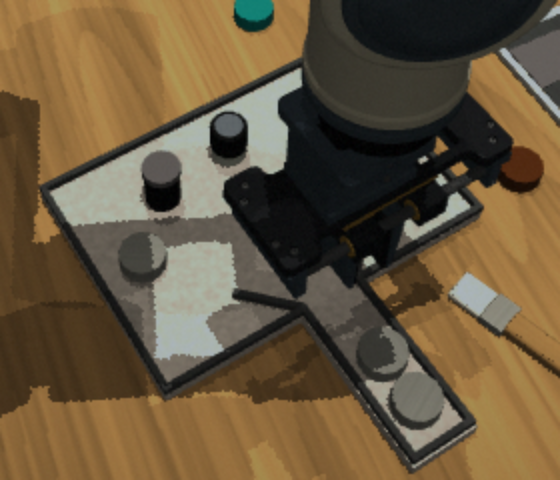

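Two weights in the slot, at crop (383,350) and (416,398). Now the third, weight C.

>>> jog_arm(series=[[-0.5,[12,-14,0],[0,0,0]],[-0.5,[18,-20,0],[0,0,0]],[-0.5,[18,-20,0],[0,0,0]],[-0.5,[18,-20,0],[0,0,0]],[-0.5,[18,-20,0],[0,0,0]],[-0.5,[18,-20,0],[0,0,0]],[-0.5,[18,-20,0],[0,0,0]],[-0.5,[17,-20,0],[0,0,0]],[-0.5,[0,0,0],[0,0,-6.9]],[-0.5,[0,0,0],[0,0,-6.9]],[-0.5,[0,0,0],[0,0,-6.9]],[-0.5,[0,0,0],[0,0,-6.9]]])

```text
time_s: 14.93
eef_pos: [404.3, 0.8, 82.5]
orientation: [0.435, 0.9, -0.0, -0.0]
force: [-0.4, 0.2, -1.1]
finger_gap: 22.7
```

>>> jog_arm(series=[[-0.5,[0,0,0],[0,0,-6.9]],[-0.5,[0,0,0],[0,0,-6.9]],[-0.5,[0,0,0],[0,0,-6.9]],[-0.5,[0,0,0],[0,0,-6.9]],[-0.5,[0,0,0],[0,0,-6.5]],[-0.5,[0,0,0],[0,0,0]]])

```text
time_s: 15.43
eef_pos: [404.4, 0.7, 82.5]
orientation: [0.152, 0.988, 0.0, -0.0]
force: [-1.3, 0.1, -1.3]
finger_gap: 22.8
```

Run:
```python
from h2 import *
togo((-110.5,-1.7),-28,z=23,back=15)
```

```text
t 15.4333 tcp [404.4   0.7  82.5] tray [-154.6   19.4] heading tray -27.7 rz 0.3 shift now [-2.7  2.1 59.5] shift if turned [-2.6  2.1 59.5] gap 22.8 F [-1.3  0.1 -1.3]
```

>>> jog_arm(series=[[-0.5,[0,2,20],[0,0,0]],[-0.5,[0,0,20],[0,0,0]],[-0.5,[0,0,14],[0,0,0]],[-0.5,[0,0,5.5],[0,0,0]],[-0.5,[-4,0,0],[0,0,0]],[-0.5,[-5,0,0],[0,0,0]],[-0.5,[-5,0,0],[0,0,0]],[-0.5,[-6,0,0],[0,0,0]],[-0.5,[-8,0,0],[0,0,0]],[-0.5,[-8,0,0],[0,0,0]],[-0.5,[-8,0,0],[0,0,0]],[-0.5,[-8,0,0],[0,0,0]]])

```text
time_s: 16.43
eef_pos: [456.1, -14.2, 23.6]
orientation: [0.155, 0.988, 0.0, 0.0]
force: [-0.9, 0.5, 1.1]
finger_gap: 23.1
```

>>> jog_arm(series=[[-0.5,[-8,0,0],[0,0,0]],[-0.5,[-8,0,0],[0,0,0]],[-0.5,[-8,0,0],[0,0,0]],[-0.5,[-8,0,0],[0,0,0]],[-0.5,[-8,0,0],[0,0,0]],[-0.5,[-8,0,0],[0,0,0]],[-0.5,[-8,0,0],[0,0,0]],[-0.5,[-8,0,0],[0,0,0]],[-0.5,[-8,0,0],[0,0,0]],[-0.5,[-8,0,0],[0,0,0]],[-0.5,[-5,0,0],[0,0,0]],[-0.5,[-3,0,0],[0,0,0]]])

```text
time_s: 17.43
eef_pos: [539.8, -41.1, 23.4]
orientation: [0.155, 0.988, -0.0, 0.0]
force: [-1.0, 0.7, 1.1]
finger_gap: 23.0
```

Run:
```python
from h2 import *
togo((0,-60),-90)
side("s7")
```

```text
t 17.4333 tcp [539.8 -41.1  23.4] tray [-28.8 -45.8] heading tray -28.1 rz 61.9 shift now [-17.4  28.5   0.4] shift if turned [17.  28.8  0.4] gap 23.0 F [-1.   0.7  1.1]
```

View pics/s7.png

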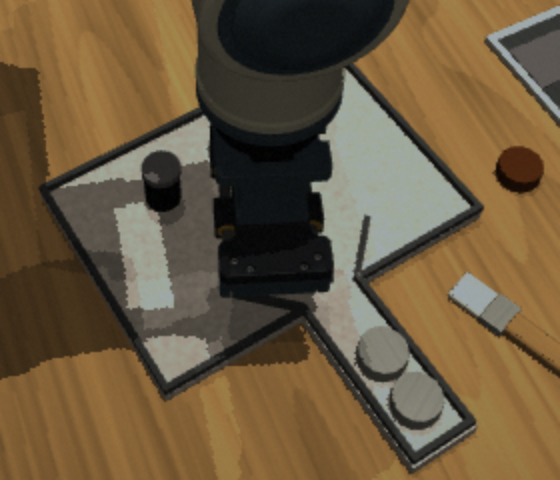

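The weight is hidden under the gripper but should still be cradled. I'll swing clockwise round it, then look.

>>> jog_arm(series=[[-0.5,[-0.1,2.8,0],[0,0,5.2]],[-0.5,[-0.3,2.8,0],[0,0,5.2]],[-0.5,[-0.3,2.8,0],[0,0,5.2]],[-0.5,[-0.3,2.8,0],[0,0,5.2]],[-0.5,[-0.3,2.8,0],[0,0,5.2]],[-0.5,[-0.3,2.8,0],[0,0,5.2]],[-0.5,[-0.3,2.8,0],[0,0,5.2]],[-0.5,[-0.3,2.8,0],[0,0,5.2]],[-0.5,[-0.3,2.8,0],[0,0,5.2]],[-0.5,[-0.3,2.8,0],[0,0,5.2]],[-0.5,[-0.3,2.8,0],[0,0,5.2]],[-0.5,[-0.3,2.7,0],[0,0,4.8]]])

```text
time_s: 18.48
eef_pos: [564.1, -21.1, 23.4]
orientation: [0.643, 0.765, -0.0, -0.0]
force: [-0.8, 1.0, -1.0]
finger_gap: 22.7
```

Run:
```python
from h2 import *
togo((0,-128),-90)
side("s8")
```

```text
t 18.4833 tcp [564.1 -21.1  23.4] tray [ -1.3 -30.4] heading tray -90.3 rz -0.3 shift now [-66.4   1.6   0.4] shift if turned [-66.4   1.3   0.4] gap 22.7 F [-0.8  1.  -1. ]
```

View pics/s8.png

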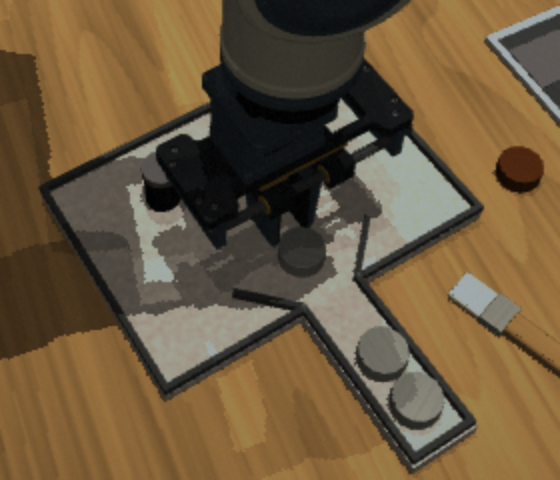

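The third weight, at crop (302,250), is lined up with the gate. Push it in.

>>> jog_arm(series=[[-0.5,[-4,0.7,0],[0,0,0]],[-0.5,[-5,0.6,0],[0,0,0]],[-0.5,[-7,0,0],[0,0,0]],[-0.5,[-8,0,0],[0,0,0]],[-0.5,[-8,0,0],[0,0,0]],[-0.5,[-8,0,0],[0,0,0]],[-0.5,[-8,0,0],[0,0,0]],[-0.5,[-7,0,0],[0,0,0]],[-0.5,[-6,0,0],[0,0,0]],[-0.5,[-5,0,0],[0,0,0]],[-0.5,[-3,0,0],[0,0,0]],[-0.5,[0,0,0],[0,0,0]]])

```text
time_s: 19.53
eef_pos: [577.7, -89.5, 23.4]
orientation: [0.642, 0.767, 0.0, 0.0]
force: [-0.4, 0.4, 0.3]
finger_gap: 22.9
```

>>> jog_arm(series=[[-0.5,[0,0,0],[0,0,0]],[-0.5,[5,0,0],[0,0,0]],[-0.5,[10,0,0],[0,0,0]],[-0.5,[5,0,-10],[0,0,0]],[-0.5,[0,0,-25],[0,0,0]],[-0.5,[0,0,-30],[0,0,0]],[-0.5,[20,0,-20],[0,0,0]],[-0.5,[30,0,-10],[0,0,0]],[-0.5,[30,0,0],[0,0,0]],[-0.5,[0,0,0],[0,0,0]]])

```text
time_s: 20.37
eef_pos: [558.8, 14.2, 120.0]
orientation: [0.641, 0.768, 0.001, 0.0]
force: [-0.6, 0.7, -0.3]
finger_gap: 22.9
```

Run:
```python
from h2 import *
togo((0,-128),-90)
side("s9")
im=arm.get_image("side"); p=im["pixels"]
K=[proj(im,[np.append(w((0,-100+y)),28)])[0].round(1).tolist() for y in(-15,-30,-70,-110)]
print(K)
```

```text
t 20.3667 tcp [558.8  14.2 120. ] tray [-0.2  5.3] heading tray -89.9 rz 0.1 shift now [-1.022e+02 -1.000e-01  9.690e+01] shift if turned [-102.1    0.2   97. ] gap 22.9 F [-0.6  0.7 -0.3]
[[381.4, 368.3], [387.2, 376.0], [403.4, 397.3], [420.5, 419.8]]
```

View pics/s9.png

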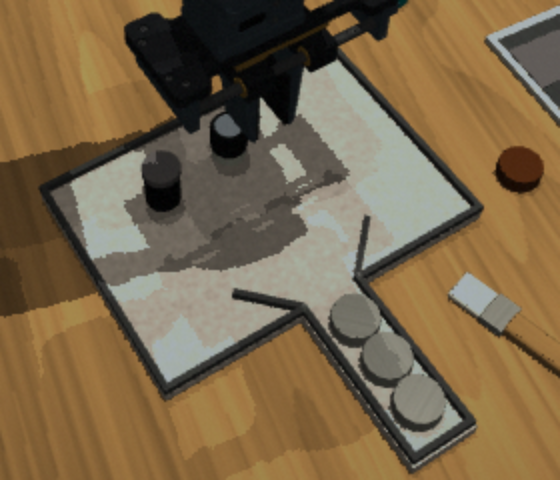

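Run:
```python
from h2 import *
for q in[(355,316),(387,354),(419,397)]: pt(*q)
```

```text
tray [  -1.6 -132.9]
tray [   0.4 -169.7]
tray [-1.000e-01 -2.078e+02]
```

Relative to the gate, the weights are at y = -33, -70 and -108 mm, and |x| is under 2 mm, so all are within limits. The gripper is clear. Handing in.

```bash
python3 -c "
from bench import arm
print(arm.sign_off())"
```

```text
the job is handed in; nothing more can be done
None
```

All three weights are in the storage slot and the job is handed in, at about 20 s of the 69 s allowed. I pushed them one after the other with the half-open fingertips as a cradle, swung the fingers around each weight in front of the gate, then pushed it straight in.

- **Weights:** the last side image puts their centres about 33, 70 and 108 mm beyond the gate and within 2 mm of the slot's middle line. They looked flat and untipped.
- **Other objects:** the loupe, canister and brush looked unmoved in the side images. The bottle and tape core were outside the later crops, but the arm never went near them.
- **Forces and clearance:** the measured tool force stayed within about 3 N at the end of every move. At hand-in the gripper hung clear at 120 mm height.
- **Limits of the checks:** the arm blocked the top camera during the work, so the final positions come from the side view only. At the start the two views agreed to about 2 mm on the weights and 5 mm on the loupe and canister. No check failed.

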